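Press the back home on a drum clock

TASK

The back of the round brass clock has only been started and still stands proud of its case. Take the wooden-handled press die with the wide round steel foot, set it squarely on the middle of the back and press straight down with it until the back snaps fully home, without pushing on the clock with the gripper itself. Then stand the die upright on the cork pad, its whole foot on the pad, and let go.

Things in the scene. Friction and masses are not known exactly. Their poses are not given: they have to be found in the camera images.
- clock: Round brass drum clock, 82 mm across, face down on a 110 mm square, 15 mm thick wooden holder, fixed to the table. Origin: centre of the holder's underside, on the table; z up. Case rim 50 mm above it. Centred above the origin is its steel back, a flat disc 72 mm across, 4 mm thick; its top is at 62 mm minus joint clock_back, so 54 mm when home. The square-cased clock is closed already.
- clock_back (a joint): How far (m) the steel back has been pushed straight down into the round clock: 0 to 0.0015 at the start (6.5 to 8 mm proud of the case rim), 0.008 at the hard stop, its disc on the rim. It resists with about 9 N all the way, then stops hard; it stays where it is left, without springing back.
- die: Press die standing loose and upright on the table: round steel foot 52 mm across, 14 mm thick, flat underneath; on it a round dark wood handle 30 mm across, from 14 to 75 mm above the origin. About 0.28 kg. Origin: centre of the foot's underside; z up the handle. Near it stand a like die with a narrow 35 mm foot and an 85 mm tall steel ring cone: not these.
- pad: Square cork pad 110 x 110 mm, 4 mm thick, empty, fixed on the table. Origin: centre of its underside, on the table; z up, x and y along its sides. Its top is 4 mm above the origin.
Things that resemble listed ones, but are neither listed nor needed, are in the scene too. What is shaped like the die but green or turquoise is not meant.

How it is judged:
By the outcome, as a careful person would: the job done as asked, in the order asked, and still so for the second after the job is handed in, with the robot touching nothing.
It also fails if it takes over 46 s, if anything falls off the work surface, if the arm or the gripper's body presses on something with over 40 N, if the wrist force passes 120 N, or if a joint passes its speed limit or range.

ROBOT

A 6-joint arm with a two-finger parallel gripper is mounted at the origin on the work surface. World frame = base frame: x ahead of the robot, y to its left, z up, the work surface at z = 0. Lengths are in mm, angles in rad, forces in N, time in s.
With the tool pointing down it reaches from about 400 to 925 mm from the base axis. Payload 12.5 kg.
Tool frame: the origin (TCP) lies at the very end of the fingers, on their centre line; the grasp point (between the pads) lies 19 mm behind it; z points along the fingers, x is the direction in which the jaws open and shut, and the axes are right-handed (so a half turn about z gives the same grasp; the last joint's range is limited). The gripper opens to 95 mm and grips with 3 to 60 N. Pads are 20 mm wide; open, the fingers measure 119 mm over their backs; the gripper's body (75 mm by 180 mm) begins 59 mm behind the grasp point.
Start: joints at [1.093, 0.491, 1.559, -0, 1.092, -0.106], TCP at [227.043, 582.321, 214.661] pointing down, gripper open.
Joint ranges: [-3.1, 3.1], [-0.84, 2.19], [0.05, 2.79], [-1.13, 4.28], [0.06, 2.93], [-2.69, 2.69]. Speed limits (rad/s): [2.22, 2.22, 2.79, 3.14, 3.14, 3.14].

INTERFACE

Orientations are given as [roll, pitch, yaw] about the fixed x, y, z axes, in that order (R = Rz(yaw) Ry(pitch) Rx(roll)).
In Python, from cell import env gives the robot as it stands.
- The arm moves only by the tool arm_command, never from a script. Its argument "motion" is one flat list of numbers, 7 for each row, row after row: the opening, from -1 (shut) to 1 (fully open), then the shift along the tool's x, y, z in mm, then the turn, a rotation vector about the tool's x, y, z in degrees. In form: [fingers, dx, dy, dz, rx, ry, rz, fingers, dx, dy, dz, rx, ry, rz, ...]. A call has 1 to 20 rows; each row is the pose to reach, as a shift and turn from the pose commanded when the call began, along the tool's axes at that moment; what a row does not reach only later rows make up. A row lasts 1/10 s, in which the tool goes at most 50 mm and 8.59 degrees, less where a joint would pass 70% of its speed; a pose out of reach is approached as far as the arm can. A call with a gripper value outside its range is refused whole. The fingers move at their own pace and stop on an object; the grip force is fixed at half the most. Time passes only in rows, so rows that repeat a pose let the fingers close. It gives the time, the measured TCP pose, the force and the opening at its end, in the units of the state.
- env.state(): the state, without advancing time (a new reading comes with each control period).
- env.read_camera(name): name is "side" or "top"; returns (picture, depth): 480x640x3 uint8, red, green, blue; 480x640 float32, mm along the optical axis (not along the pixel's ray), 0 where there is no reading.
- env.calibration(name): a dict with "fx", "fy", "cx", "cy" (pixels), "cam_to_world" (4x4, takes a point from camera to world coordinates). Camera axes: x right, y down, z forward; pixel columns grow to the right and rows downward; lengths in mm; the calibration is good to about 2 mm. A picture is of the moment at which its call begins. calibration takes no time and is no camera call.
- env.job_done(): hands the job in, once; it reports no verdict.
Trained networks look in the newest picture that a camera, given by its name, has taken for a name from the list of things; names that differ only in an ending like _2 or _b are one class to them, and where a whole thing is asked for, a point or a joint stands for the part that bears it (a point fixed in the world has none). Each returns a list of dicts, best first, with "confidence" (0 to 1); they miss things now and then, are a little off and sometimes report something else, mostly with a low value. They report only what shows in the picture. A call takes as long as a camera call. They do not tell look-alikes from the thing itself.
- env.recognise(camera, label): "location" ([column, row] in pixels, amid what is visible of it).
- env.silhouettes(camera, label): "region" (480x640 bool, what is visible of it) and "location" ([column, row] in pixels, amid what is visible of it).
- env.spot_point(camera, label): "location" ([column, row] in pixels: a listed point, or the origin of a listed thing).
The state is a dict: "t": time; "joints": joint angles; "qvel": joint speeds; "tau": joint torques, N m; "eef_pos": TCP position; "tcp_rot": TCP orientation; "ft_force": force on the tool from outside, world axes, zero at the start; "moment": the same for the moment, N m; "opening": opening from 0.0 (shut) to 1.0 (fully open).
Only numpy, scipy, OpenCV 4.12 (cv2) and the standard library are available. Lean on these libraries where they do the work, as an engineer would, in place of code of your own. Each camera call takes 0.05 s, during which the arm holds its last target.

## Working session

There is one attempt and no reset: what is moved stays moved. The work goes in short steps, Python scripts to look and compute and a tool call to move; the robot and the scene stay as the last step left them, time stands still between calls to the robot, and variables do not carry over. Pictures are saved under pics/ and viewed, and the job is handed in when it is done.

Besides the shell and the picture viewer there is one more tool, called after "Call:" as name(argument=value, ...) on one line, values as JSON. arm_command: Moves the arm, as the interface text tells. Its arguments: {"type":"object","properties":{"motion":{"type":"array","items":{"type":"number"}}},"required":["motion"]}

```bash
mkdir -p pics; ls; cat > h.py <<'E'
import numpy as np,cv2
from cell import env
def save(n,im): cv2.imwrite('pics/'+n,cv2.cvtColor(im,cv2.COLOR_RGB2BGR))
def world(cam,depth):
    c=env.calibration(cam);v,u=np.mgrid[0:480,0:640]
    z=depth
    P=np.stack([(u-c['cx'])/c['fx']*z,(v-c['cy'])/c['fy']*z,z,np.ones_like(z)],-1)
    return (P@np.array(c['cam_to_world']).T)[...,:3]
E
python3 - <<'E'
from h import *
s=env.state();print(s)
for c in ['top','side']:
    p,d=env.read_camera(c);save(c+'1.png',p);np.savez('d_'+c,p=p,d=d)
    W=world(c,d)
    for l in ['clock','die','pad']:
        for r in env.silhouettes(c,l)[:4]:
            m=r['region']&(d>0);w=W[m]
            print(c,l,round(r['confidence'],2),np.round(r['location']),m.sum(),np.round(np.median(w,0)),np.round(np.percentile(w,[2,98],axis=0)).tolist())
print(env.state()['t'])
E
```

```text
pics
{'t': 0.0, 'joints': array([ 1.09340725e+00,  4.91553033e-01,  1.55945410e+00, -5.21528379e-06,
        1.09171399e+00, -1.05582049e-01]), 'qvel': array([ 3.46702718e-04,  2.94456339e-04, -4.89781732e-05,  1.35161189e-03,
        2.75538841e-04, -5.62841289e-04]), 'tau': array([-3.35544501e-03, -6.12639642e+01, -2.58193302e+01,  6.92296098e-02,
        4.81496856e-02, -5.09738982e-05]), 'eef_pos': array([226.91611093, 582.0834692 , 214.06420862]), 'tcp_rot': array([-3.14147833e+00,  1.12266724e-03,  1.19899177e+00]), 'ft_force': array([-0.17910683,  0.16203317, -1.27019991]), 'moment': array([-0.0166258 , -0.05687765, -0.01448101]), 'opening': 0.9989444229878752}
top clock 0.75 [236. 195.] 3306 [602. 185.  31.] [[555.0, 137.0, 12.0], [665.0, 248.0, 64.0]]
top die 0.88 [372. 336.] 687 [358. -69.  16.] [[331.0, -96.0, 4.0], [378.0, -49.0, 77.0]]
top die 0.79 [341. 278.] 636 [462. -16.  16.] [[440.0, -39.0, 2.0], [487.0, 7.0, 78.0]]
top die 0.75 [327. 329.] 680 [368.  11.  16.] [[342.0, -11.0, 1.0], [389.0, 36.0, 77.0]]
side die 0.97 [297. 284.] 1161 [455. -28.  27.] [[437.0, -43.0, 2.0], [483.0, -0.0, 76.0]]
side die 0.95 [262. 349.] 1348 [348. -84.  26.] [[329.0, -99.0, 3.0], [375.0, -58.0, 76.0]]
side die 0.84 [236. 306.] 1250 [359.  -1.  27.] [[339.0, -16.0, 2.0], [385.0, 24.0, 76.0]]
side pad 0.58 [462. 317.] 4406 [ 626. -215.    3.] [[572.0, -268.0, 1.0], [683.0, -158.0, 6.0]]
0.4
```

View pics/top1.png

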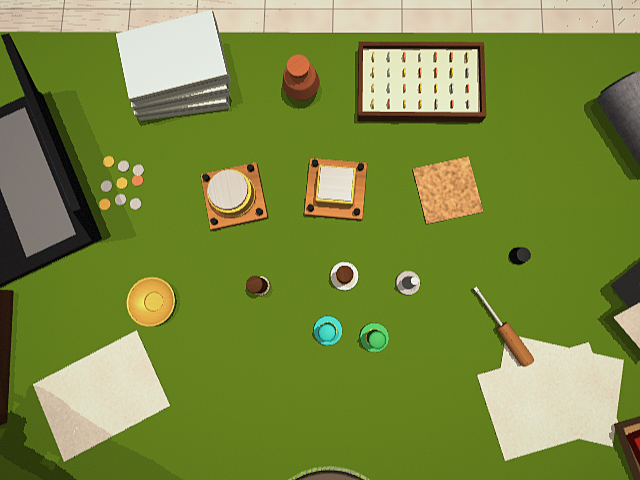

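View pics/side1.png

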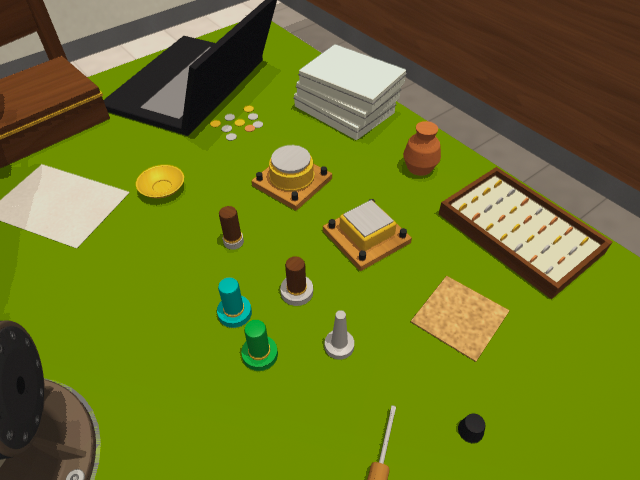

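The top view shows the wide-foot wooden die at (344,276), with the narrow die at (258,285), the cone at (408,283) and the coloured dies below. The round clock is at (230,193) with the square clock at (335,186), and the pad is at (448,190). Next I'll measure them precisely.

```bash
python3 - <<'E'
from h import *
def circ(xy):
    A=np.c_[2*xy,np.ones(len(xy))];s=np.linalg.lstsq(A,(xy**2).sum(1),rcond=None)[0]
    return s[:2],np.sqrt(s[2]+s[0]**2+s[1]**2)
for c in ['top','side']:
    z=np.load('d_%s.npz'%c);W=world(c,z['d']);ok=z['d']>0
    def sel(cx,cy,r,lo,hi): return ok&(np.hypot(W[...,0]-cx,W[...,1]-cy)<r)&(W[...,2]>lo)&(W[...,2]<hi)
    for n,a in dict(dietop=(462,-18,40,70,82),foot=(462,-18,40,11,18),clocktop=(610,190,60,57,70),clockrim=(610,190,60,45,53),narrow=(452,115,60,70,82),pad=(626,-213,75,2.8,8),table=(520,-100,40,-10,10)).items():
        m=sel(*a);w=W[m]
        if len(w)<5: print(c,n,len(w));continue
        (x,y),r=cv2.minEnclosingCircle(w[:,:2].astype(np.float32))
        print(c,n,len(w),'mean',w.mean(0).round(1),'enc',round(x,1),round(y,1),round(r,1),'minmax',w.min(0).round(1),w.max(0).round(1),'zstd',w[:,2].std().round(2))
    # colour pad
    hsv=cv2.cvtColor(z['p'],cv2.COLOR_RGB2HSV)
    m=ok&(hsv[...,0]<28)&(np.hypot(W[...,0]-626,W[...,1]+213)<90)&(W[...,2]<12)
    r=cv2.minAreaRect(W[m][:,:2].astype(np.float32));print(c,'padrect',r)
    m=ok&(hsv[...,0]<25)&(hsv[...,1]>100)&(np.hypot(W[...,0]-610,W[...,1]-190)<85)&(W[...,2]<20)&(W[...,2]>9)
    r=cv2.minAreaRect(W[m][:,:2].astype(np.float32));print(c,'holder',r)
    # white-ish disc
    m=ok&(hsv[...,1]<60)&(hsv[...,2]>120)&(np.hypot(W[...,0]-610,W[...,1]-190)<60)&(W[...,2]>52)
    r=cv2.minEnclosingCircle(W[m][:,:2].astype(np.float32));print(c,'disc',r,W[m].mean(0),m.sum())
E
```

```text
top dietop 231 mean [463.4 -17.2  75.2] enc 463.7 -17.3 14.5 minmax [449.9 -31.8  71.4] [477.3  -2.8  79. ] zstd 1.56
top foot 355 mean [461.7 -16.5  14.5] enc 463.8 -17.0 25.8 minmax [438.2 -42.6  11.2] [489.2   8.6  18. ] zstd 1.4
top clocktop 1216 mean [611.1 193.9  62.3] enc 611.6 194.3 36.0 minmax [575.5 158.8  57.8] [647.5 229.3  66.7] zstd 1.4
top clockrim 301 mean [599.8 181.4  50.4] enc 611.2 194.3 41.1 minmax [570.8 153.7  45.1] [651.7 234.8  53. ] zstd 1.55
top narrow 236 mean [442.8 136.1  75.4] enc 443.1 136.7 14.7 minmax [428.5 122.6  70.5] [457.4 150.7  79.6] zstd 1.68
top pad 2740 mean [ 628.9 -210.1    4.6] enc 626.1 -213.1 74.8 minmax [ 551.6 -286.5    2.8] [ 696.9 -142.     8. ] zstd 1.12
top table 1428 mean [ 5.197e+02 -1.001e+02  4.000e-01] enc 520.0 -100.0 40.0 minmax [ 480.4 -139.9   -4.7] [559.4 -61.3   5.5] zstd 1.5
top padrect ((631.9521484375, -210.85653686523438), (112.30868530273438, 112.75196075439453), 13.380029678344727)
top holder ((611.6253051757812, 194.14956665039062), (110.30409240722656, 109.84115600585938), 13.27132511138916)
top disc ((613.3471
[... 596 characters left out ...]
9.9 132.6  74.1] enc 440.9 134.6 15.4 minmax [426.5 119.7  70. ] [455.6 148.6  77.8] zstd 1.55
side pad 2950 mean [ 625.6 -213.3    3.9] enc 626.6 -213.0 74.4 minmax [ 564.  -276.5    2.8] [ 691.  -147.8    7.8] zstd 0.78
side table 1612 mean [ 5.217e+02 -1.010e+02 -5.000e-01] enc 520.0 -100.0 40.0 minmax [ 482.7 -139.9   -4.2] [559.7 -60.3   3.3] zstd 1.16
side padrect ((629.3656616210938, -210.9498291015625), (114.01140594482422, 111.36665344238281), 13.142372131347656)
side holder ((609.7495727539062, 191.5228271484375), (112.53515625, 111.32609558105469), 13.312262535095215)
side disc ((609.6275024414062, 193.41793823242188), 37.3823356628418) [609.3392268  191.61933641  60.75074512] 782
```

```bash
cat >> h.py <<'E'
from scipy.spatial.transform import Rotation as R
def rel(t):
    s=env.state();Rm=R.from_euler('xyz',s['tcp_rot'])
    print('t',s['t'],'pos',s['eef_pos'].round(1),'rpy',s['tcp_rot'].round(4),'F',s['ft_force'].round(1),'M',s['moment'].round(2),'op',round(s['opening'],3),'q',s['joints'].round(2))
    print('shift',Rm.inv().apply(np.array(t)-s['eef_pos']).round(1))
E
python3 -c "
from h import *
rel([462.8,-18.3,130])"
```

```text
t 0.4 pos [227.  582.3 214.6] rpy [-3.1416e+00  1.0000e-04  1.1989e+00] F [ 0.5  0.6 -1. ] M [-0.03  0.03  0.  ] op 0.998 q [ 1.09  0.49  1.56  0.    1.09 -0.11]
shift [-473.9  437.9   84.6]
```

Call:
arm_command(motion=[1,-474,438,84,0,0,0,1,-474,438,84,0,0,0,1,-474,438,84,0,0,0,1,-474,438,84,0,0,0,1,-474,438,84,0,0,0,1,-474,438,84,0,0,0,1,-474,438,84,0,0,0,1,-474,438,84,0,0,0,1,-474,438,84,0,0,0,1,-474,438,84,0,0,0,1,-474,438,84,0,0,0,1,-474,438,84,0,0,0,1,-474,438,84,0,0,0,1,-474,438,84,0,0,0,1,-474,438,84,0,0,0,1,-474,438,84,0,0,0,1,-474,438,84,0,0,0,1,-474,438,84,0,0,0,1,-474,438,84,0,0,0,1,-474,438,84,0,0,0])

```text
t: 2.4
eef_pos: [462.9, -17.9, 130.7]
tcp_rot: [3.141, -0.0, 1.2]
ft_force: [0.4, -0.4, 0.7]
opening: 1.0
```

```bash
python3 -c "
from h import *
rel([462.8,-18.3,22])"
```

```text
t 2.4 pos [462.9 -17.9 130.7] rpy [ 3.1414e+00 -1.0000e-04  1.1999e+00] F [ 0.4 -0.4  0.7] M [ 0.01  0.01 -0.02] op 1.0 q [-0.18  0.39  2.04  0.    0.72 -1.38]
shift [ -0.4   0.  108.7]
```

Call:
arm_command(motion=[1,0,0,40,0,0,0,1,0,0,80,0,0,0,1,0,0,108,0,0,0,1,0,0,108,0,0,0,1,0,0,108,0,0,0,-1,0,0,108,0,0,0,-1,0,0,108,0,0,0,-1,0,0,108,0,0,0,-1,0,0,108,0,0,0,-1,0,0,108,0,0,0,-1,0,0,108,0,0,0,-1,0,0,108,0,0,0,-1,0,0,108,0,0,0,-1,0,0,108,0,0,0,-1,0,0,108,0,0,0])

```text
t: 3.9
eef_pos: [462.9, -18.4, 22.6]
tcp_rot: [-3.141, -0.0, 1.199]
ft_force: [0.4, -1.6, -0.5]
opening: 0.316
```

```bash
python3 -c "
from h import *
rel([462.8,-18.3,130])
for c in ['side','top']:
    p,d=env.read_camera(c);save(c+'2.png',p);np.savez('d2_'+c,p=p,d=d)"
```

```text
t 3.9 pos [462.9 -18.4  22.6] rpy [-3.1415e+00 -1.0000e-04  1.1990e+00] F [ 0.4 -1.6 -0.5] M [-0.04 -0.   -0.04] op 0.316 q [-0.18  0.59  2.12  0.    0.43 -1.38]
shift [ 1.000e-01 -1.000e-01 -1.074e+02]
```

View pics/side2.png

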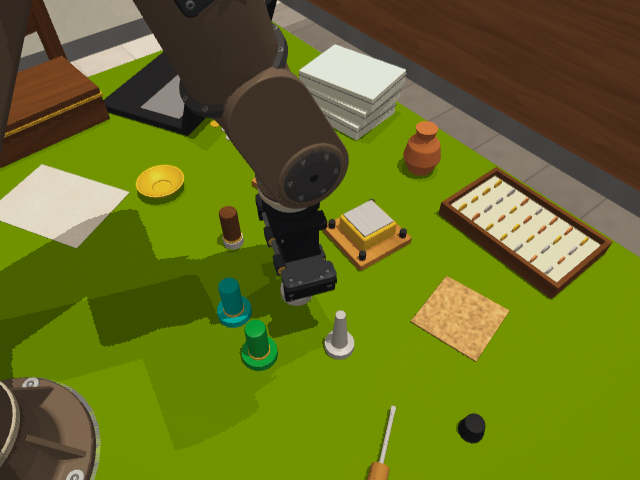

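Gripped: the opening of 0.316 is 30 mm, which matches the handle. I'll lift and move above the clock.

Call:
arm_command(motion=[-1,0,0,-30,0,0,0,-1,0,0,-70,0,0,0,-1,0,0,-110,0,0,0,-1,30,7,-110,0,0,0,-1,70,17,-110,0,0,0,-1,110,27,-110,0,0,0,-1,150,36,-110,0,0,0,-1,190,46,-110,0,0,0,-1,225,55,-110,0,0,0,-1,251,61,-110,0,0,0,-1,251,61,-110,0,0,0,-1,251,61,-110,0,0,0,-1,251,61,-110,0,0,0])

```text
t: 5.3
eef_pos: [610.2, 192.5, 132.3]
tcp_rot: [-3.141, 0.001, 1.199]
ft_force: [0.1, -0.8, -2.8]
opening: 0.309
```

```bash
python3 -c "
from h import *
rel([610.8,193.2,90])
for c in ['side','top']:
    p,d=env.read_camera(c);save(c+'3.png',p);np.savez('d3_'+c,p=p,d=d)"
```

```text
t 5.3 pos [610.2 192.5 132.3] rpy [-3.1406e+00  7.0000e-04  1.1986e+00] F [ 0.1 -0.8 -2.8] M [-0.03 -0.02 -0.04] op 0.309 q [ 0.2   0.6   1.6  -0.    0.94 -1.  ]
shift [ 0.9  0.4 42.3]
```

View pics/side3.png

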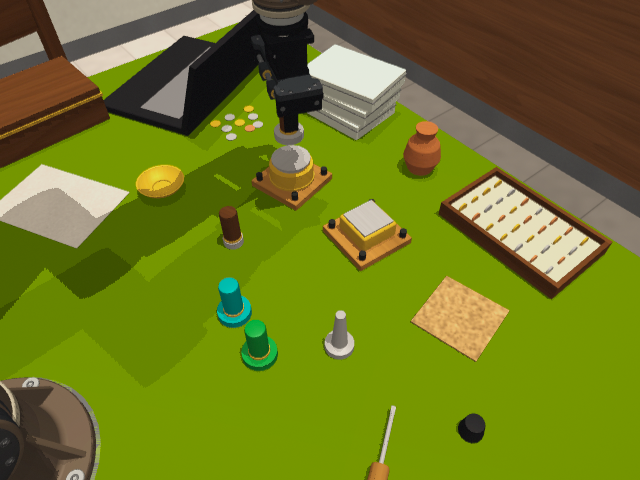

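The die is held upright, with its foot at about (289,133) above the clock back at (291,158). I'll check the foot's position and height by depth.

```bash
python3 - <<'E'
from h import *
z=np.load('d3_side.npz');W=world('side',z['d'])
w=W[(z['d']>0)]
for lo,hi in [(104,109),(109,113),(113,117),(117,121),(121,126),(126,130),(130,136)]:
    m=(np.hypot(w[:,0]-610,w[:,1]-192)<45)&(w[:,2]>lo)&(w[:,2]<hi);v=w[m]
    if len(v)>5:
        print(lo,len(v),cv2.minEnclosingCircle(v[:,:2].astype(np.float32)))
m=(np.hypot(w[:,0]-610,w[:,1]-192)<42)&(w[:,2]>56)&(w[:,2]<70);print(w[m].mean(0),m.sum())
E
```

```text
109 45 ((606.466064453125, 189.07437133789062), 25.413095474243164)
113 53 ((606.311767578125, 188.39292907714844), 25.169431686401367)
117 55 ((605.265625, 185.23272705078125), 24.261205673217773)
121 252 ((608.0753173828125, 190.89804077148438), 27.149843215942383)
126 24 ((604.457275390625, 187.80914306640625), 13.242596626281738)
130 36 ((604.1952514648438, 184.13670349121094), 15.435559272766113)
[608.64455364 190.80674733  60.69408688] 834
```

Call:
arm_command(motion=[-1,1,0,15,0,0,0,-1,1,0,30,0,0,0,-1,1,0,38,0,0,0,-1,1,0,42,0,0,0,-1,1,0,44,0,0,0,-1,1,0,46,0,0,0,-1,1,0,47,0,0,0,-1,1,0,48,0,0,0,-1,1,0,49,0,0,0,-1,1,0,50,0,0,0,-1,1,0,50,0,0,0])

```text
t: 6.5
eef_pos: [611.5, 194.3, 83.3]
tcp_rot: [3.141, -0.001, 1.199]
ft_force: [-2.5, 0.2, 4.8]
opening: 0.31
```

```bash
python3 -c "
from h import *
rel([610.8,193.2,76.6])"
```

```text
t 6.5 pos [611.5 194.3  83.3] rpy [ 3.1409e+00 -5.0000e-04  1.1991e+00] F [-2.5  0.2  4.8] M [-0.09  0.38 -0.02] op 0.31 q [ 0.2   0.66  1.64  0.    0.84 -0.99]
shift [-1.2 -0.2  6.7]
```

Call:
arm_command(motion=[-1,0,0,1,0,0,0,-1,0,0,2,0,0,0,-1,0,0,3,0,0,0,-1,0,0,4,0,0,0,-1,0,0,5,0,0,0,-1,0,0,5,0,0,0])

```text
t: 7.1
eef_pos: [611.5, 194.3, 78.2]
tcp_rot: [3.141, -0.0, 1.199]
ft_force: [-0.7, 0.0, 4.1]
opening: 0.314
```

```bash
python3 -c "
from h import *
rel([610.8,193.2,76.6])"
```

```text
t 7.1 pos [611.5 194.3  78.2] rpy [ 3.141e+00 -5.000e-04  1.199e+00] F [-0.7  0.   4.1] M [-0.1   0.34 -0.02] op 0.314 q [ 0.2   0.67  1.64  0.    0.83 -0.99]
shift [-1.2 -0.2  1.6]
```

Call:
arm_command(motion=[-1,0,0,0.5,0,0,0,-1,0,0,1,0,0,0,-1,0,0,1.5,0,0,0,-1,0,0,2,0,0,0,-1,0,0,2,0,0,0])

```text
t: 7.6
eef_pos: [611.5, 194.3, 76.5]
tcp_rot: [3.141, -0.001, 1.199]
ft_force: [-3.2, -1.2, 8.0]
opening: 0.313
```

Call:
arm_command(motion=[-1,0,0,0.5,0,0,0,-1,0,0,1,0,0,0,-1,0,0,1,0,0,0])

```text
t: 7.9
eef_pos: [611.6, 194.3, 76.4]
tcp_rot: [3.14, -0.001, 1.199]
ft_force: [-5.6, -1.8, 17.7]
opening: 0.313
```

Call:
arm_command(motion=[-1,0,0,0.5,0,0,0,-1,0,0,1,0,0,0,-1,0,0,1,0,0,0])

```text
t: 8.2
eef_pos: [611.7, 194.3, 76.3]
tcp_rot: [3.14, -0.001, 1.199]
ft_force: [-8.1, -2.9, 24.8]
opening: 0.31
```

```bash
python3 -c "
from h import *
rel([630.5,-210.9,130])"
```

```text
t 8.2 pos [611.7 194.3  76.3] rpy [ 3.1398e+00 -1.1000e-03  1.1992e+00] F [-8.1 -2.9 24.8] M [-0.53  1.69  0.  ] op 0.31 q [ 0.2   0.67  1.64 -0.    0.83 -0.99]
shift [-370.6  164.8  -53.8]
```

Call:
arm_command(motion=[-1,0,0,-10,0,0,0,-1,0,0,-30,0,0,0,-1,0,0,-60,0,0,0,-1,-30,13,-60,0,0,0,-1,-70,31,-60,0,0,0,-1,-110,49,-60,0,0,0,-1,-150,67,-60,0,0,0,-1,-190,85,-60,0,0,0,-1,-230,102,-60,0,0,0,-1,-270,120,-60,0,0,0,-1,-310,138,-60,0,0,0,-1,-345,154,-60,0,0,0,-1,-370,165,-60,0,0,0,-1,-370,165,-60,0,0,0,-1,-370,165,-60,0,0,0,-1,-370,165,-60,0,0,0])

```text
t: 9.8
eef_pos: [630.5, -209.5, 133.4]
tcp_rot: [-3.141, -0.0, 1.2]
ft_force: [-0.5, -0.3, -2.6]
opening: 0.312
```

```bash
python3 - <<'E'
from h import *
rel([630.5,-210.9,30])
for c in ['side','top']:
    p,d=env.read_camera(c);save(c+'4.png',p)
    W=world(c,d)
    z=np.load('d_%s.npz'%c);W0=world(c,z['d'])
    for a,n in ((W0,'before'),(W,'now')):
        m=(np.hypot(a[...,0]-610.5,a[...,1]-192.5)<30)&(a[...,2]>40);
        if m.sum(): print(c,n,m.sum(),a[m].mean(0))
    if c=='side':
      w=W[d>0]
      for lo,hi in [(100,105),(105,110),(110,114),(114,118),(118,121),(121,124),(124,128),(128,132),(132,137)]:
        m=(np.hypot(w[:,0]-630,w[:,1]+212)<45)&(w[:,2]>lo)&(w[:,2]<hi);v=w[m]
        if len(v)>5: print(lo,len(v),cv2.minEnclosingCircle(v[:,:2].astype(np.float32)))
E
```

```text
t 9.8 pos [ 630.5 -209.5  133.4] rpy [-3.1409e+00 -3.0000e-04  1.1996e+00] F [-0.5 -0.3 -2.6] M [ 0.02 -0.05  0.04] op 0.312 q [-0.42  0.63  1.54  0.    0.98 -1.62]
shift [ -1.4   0.6 103.4]
side before 565 [610.11886593 191.54487755  60.52003307]
side now 553 [610.00686783 191.90131964  53.51624134]
110 55 ((621.9183349609375, -214.55477905273438), 23.740135192871094)
114 75 ((624.6087646484375, -211.89743041992188), 25.099323272705078)
118 55 ((625.235595703125, -211.50543212890625), 25.43806266784668)
121 216 ((628.510986328125, -209.82162475585938), 25.917015075683594)
124 227 ((628.0460205078125, -209.93731689453125), 25.498579025268555)
128 35 ((620.0655517578125, -205.77125549316406), 11.875056266784668)
132 79 ((630.2494506835938, -209.3014373779297), 22.6513614654541)
top before 851 [610.18079969 192.56081324  62.30242105]
top now 15 [636.04412889 181.02198473  55.17710323]
```

View pics/side4.png

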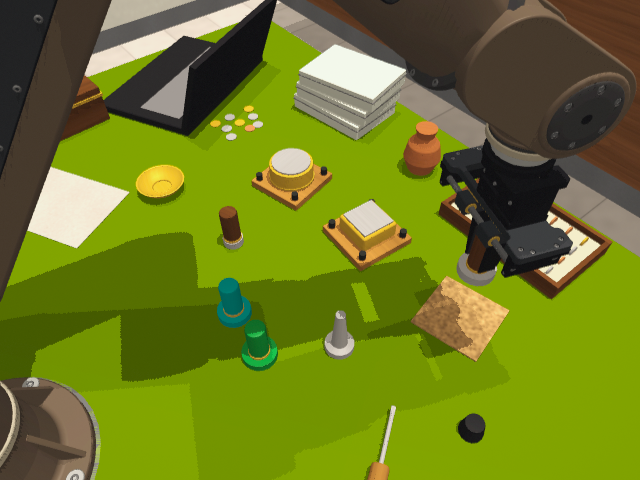

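The clock back now reads 53.5 mm in the side view, against 60.5 mm before, so it is fully home. The die foot hangs at (477,268) above the pad. Lowering it now.

Call:
arm_command(motion=[-1,-1,0,40,0,0,0,-1,-1,0,75,0,0,0,-1,-1,0,95,0,0,0,-1,-1,0,100,0,0,0,-1,-1,0,103,0,0,0,-1,-1,0,105,0,0,0,-1,-1,0,106,0,0,0,-1,-1,0,106,0,0,0,-1,-1,0,106,0,0,0])

```text
t: 10.8
eef_pos: [630.5, -211.5, 28.3]
tcp_rot: [3.141, -0.0, 1.199]
ft_force: [-0.5, -0.0, -3.1]
opening: 0.31
```

Call:
arm_command(motion=[-1,0,0,0.5,0,0,0,-1,0,0,1,0,0,0,-1,0,0,1,0,0,0,-1,0,0,1,0,0,0])

```text
t: 11.2
eef_pos: [630.3, -211.4, 26.7]
tcp_rot: [3.141, -0.0, 1.199]
ft_force: [0.7, 0.0, -1.7]
opening: 0.308
```

Call:
arm_command(motion=[-1,0,0,0.3,0,0,0,-1,0,0,0.3,0,0,0,-1,0,0,0.3,0,0,0])

```text
t: 11.5
eef_pos: [630.3, -211.4, 26.6]
tcp_rot: [3.141, -0.0, 1.199]
ft_force: [-2.5, 0.6, 3.3]
opening: 0.312
```

In contact. I'll release, wait, then rise straight up.

Call:
arm_command(motion=[0,0,0,0,0,0,0,0.3,0,0,0,0,0,0,1,0,0,0,0,0,0,1,0,0,0,0,0,0,1,0,0,0,0,0,0,1,0,0,0,0,0,0,1,0,0,0,0,0,0,1,0,0,0,0,0,0,1,0,0,-20,0,0,0,1,0,0,-50,0,0,0,1,0,0,-90,0,0,0,1,0,0,-130,0,0,0,1,0,0,-160,0,0,0,1,40,-40,-180,0,0,0,1,70,-70,-180,0,0,0,1,100,-100,-180,0,0,0,1,130,-130,-180,0,0,0,1,130,-130,-180,0,0,0,1,130,-130,-180,0,0,0])

```text
t: 13.4
eef_pos: [556.4, -42.4, 206.8]
tcp_rot: [3.141, -0.0, 1.201]
ft_force: [-0.5, -0.2, 0.0]
opening: 1.003
```

```bash
python3 - <<'E'
from h import *
rel([630.5,-210.9,30])
for c in ['side','top']:
    p,d=env.read_camera(c);save(c+'5.png',p)
    w=world(c,d)[d>0]
    for lo,hi in [(14,22),(72,84)]:
        m=(np.hypot(w[:,0]-630,w[:,1]+212)<45)&(w[:,2]>lo)&(w[:,2]<hi);v=w[m]
        if len(v)>5: print(c,lo,len(v),cv2.minEnclosingCircle(v[:,:2].astype(np.float32)),v[:,2].mean())
    m=(np.hypot(w[:,0]-610.5,w[:,1]-192.5)<30)&(w[:,2]>40)
    if m.sum(): print(c,'back',m.sum(),w[m].mean(0))
E
```

```text
t 13.4 pos [556.4 -42.4 206.8] rpy [ 3.1407e+00 -1.0000e-04  1.2007e+00] F [-0.5 -0.2  0. ] M [-0.06 -0.01 -0.  ] op 1.003 q [-0.19  0.4   1.74 -0.    1.   -1.4 ]
shift [-130.3  129.9  176.9]
side 14 445 ((628.0128173828125, -211.47752380371094), 26.72100257873535) 17.511936369309254
side 72 306 ((628.2570190429688, -211.65252685546875), 15.2431001663208) 77.45879115065611
side back 548 [610.42386362 192.27076483  53.41688504]
top back 841 [610.34814996 192.57078746  55.05966637]
```

View pics/side5.png

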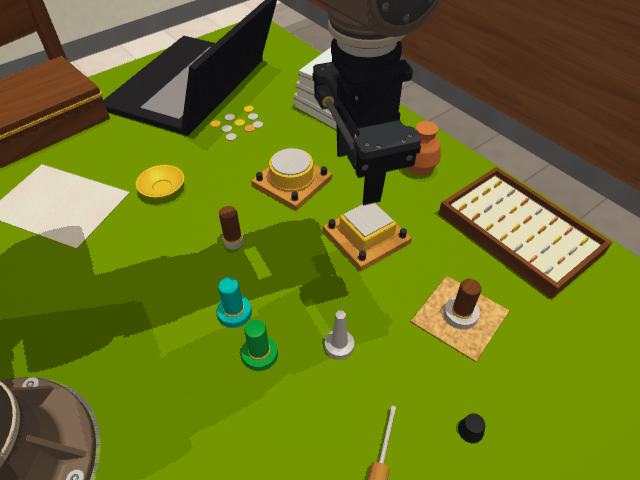

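View pics/top5.png

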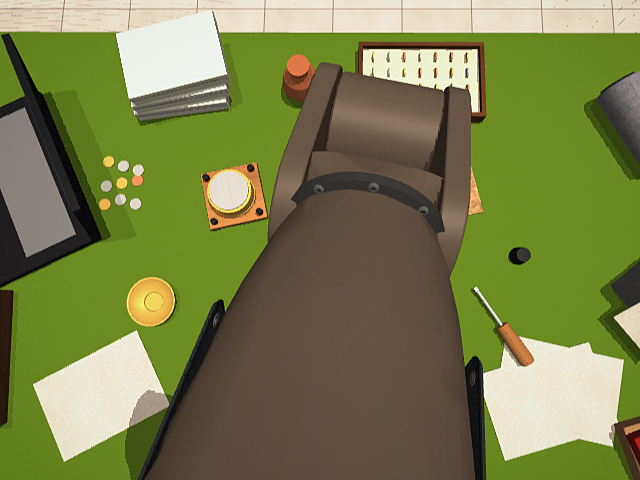

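The die stands upright in the middle of the pad at (463,308) in the side view, the gripper is clear of everything, and the clock back is seated in both views. Handing in.

```bash
python3 -c "
from cell import env
print(env.job_done(),env.state()['t'])"
```

```text
the job is handed in; nothing more can be done
the job is handed in; nothing more can be done
```

I pressed the round clock's back home with the wide-foot wooden die. I then stood the die upright on the cork pad, let go, backed the arm away and handed the job in at about 13.5 s.

- **Clock back:** During the press the force climbed to about 25 N with almost no further travel, which is the hard stop. Both cameras then showed the back about 7.1 to 7.2 mm lower. The side camera read 53.4 mm and the top one 55.1 mm; they read about 1.7 mm apart before pressing too, and home is 54 mm.
- **Die on pad:** The side camera put the foot and handle centred on each other within about 0.3 mm. They sit within about 2 mm of the pad's centre, well inside the 110 mm pad, and the die top is at 77.5 mm, against about 79 mm expected. The arm hid the die from the top camera in the last picture, so this rests on the side view alone.
- **Force readings:** The highest wrist force I read was about 25 N vertical with 8 N sideways, well under the limit. These are readings at the end of each move, so a brief peak in between would not show.

No checks failed.

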